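# Rotate three samples between bench stations

## Robot

A 6-joint arm with a two-finger parallel gripper is mounted at the origin on a cart in front of the work surface, level with it; the furniture and walls round the work are solid. World frame = base frame: x ahead of the robot, y to its left, z up, the work surface at z = 0. Lengths are in m, angles in rad, forces in N, time in s.
With the tool pointing down it reaches from about 0.275 to 0.85 m from the base axis. Payload 5.2 kg.
Tool frame: the origin (TCP) lies midway between the tips of the shut fingers; the grasp point (between the pads) lies 19 mm behind it (env.hold_point_z is the distance from the TCP to the grasp point, in m); z points along the fingers, y is the line along which they close (so a half turn about z gives the same grasp; the last joint's range is limited). The gripper opens to 85 mm and grips with 20 to 120 N. Pads are 22 mm wide; open, the fingers measure 114 mm over their backs; the gripper's body (76 mm by 85 mm) begins 54 mm behind the grasp point. The pads swing forward as they close: fully open they stand 13 mm farther back than shut.
Start: joints at [-1.312, 0.259, 1.535, -0, 1.348, -0.203], TCP at [0.245, -0.492, 0.231] pointing down, gripper open.
Joint ranges: [-3.14, 3.14], [-0.91, 2.08], [0.19, 2.58], [-1.22, 4.36], [0.22, 2.71], [-3.12, 3.12]. Speed limits (rad/s): [2.57, 2.57, 3.14, 3.14, 3.14, 3.14].

## Interface

Orientations are given as a unit quaternion [w, x, y, z].
In Python, from bench import env gives the robot as it stands.
- The arm moves only by the tool step_arm, never from a script. Its argument "plan" is a list of rows, each an object of numbers: "x", "y", "z": the shift along the tool's x, y, z in m; "ax", "ay", "az": the turn, a rotation vector about the tool's x, y, z in degrees; "claw": the finger opening in m, from 0 to 0.0854. In form: [{"x": .., "y": .., "z": .., "ax": .., "ay": .., "az": .., "claw": ..}, ...]. A call has 1 to 12 rows; each row shifts and turns the commanded pose from where the row before left it, along the tool's axes as they then stand; what a row does not reach is not made up. A row lasts 1/8 s, in which the tool goes at most 62.5 mm and 10.7 degrees, less where a joint would pass 70% of its speed; a pose out of reach is approached as far as the arm can. A call is refused whole if a number of a shift passes 0.0625 or a number of a turn 10.7, either way. A call with a gripper value outside its range is refused whole. The fingers move at their own pace and stop on an object; "grip_force" is the grip in N (left out, the last holds). Time passes only in rows, so rows that do not move let the fingers close. It gives the time, the measured TCP pose, the force, the opening and the grip force at its end, in the units of the state.
- env.get_state(): the state, without advancing time (a new reading comes with each control period).
- env.snapshot(name): name is "scene" or "top" or "wrist"; returns a dict with "img" (400x640x3 uint8, red, green, blue), "fovy" (degrees; the focal length in pixels is half the picture's height over the tangent of half this angle, whatever the lens; pixels are square), "cx", "cy" (the principal point, pixels), "dist" ([k1, k2, p1, p2, k3] as OpenCV has them; the pictures are not rectified), "position" and "attitude" of the camera in the world. Camera axes: x right, y down, z forward; pixel columns grow to the right and rows downward; lengths in m; the calibration is good to about 2 mm. A picture is of the moment at which its call begins. There is no depth.
- env.job_done(): hands the job in; it is judged then, once.
Trained networks look in a picture, given as the dict that the camera call returned (one of the last four; its "shot" number tells which), for a name from the list of things; names that differ only in an ending like _2 or _b are one class to them, and where a whole thing is asked for, a point or a joint stands for the part that bears it (a point fixed in the world has none). Each returns a list of dicts, best first, with "score" (0 to 1); they miss things now and then, are a little off and sometimes report something else, mostly with a low value. They report only what shows in the picture. A call takes as long as a camera call. They do not tell look-alikes from the thing itself.
- env.trace(picture, name): "region" (400x640 bool, what is visible of it) and "uv" ([column, row] in pixels, amid what is visible of it).
The state is a dict: "time_s": time; "joint_positions": joint angles; "joint_vel": joint speeds; "tau": joint torques, N m; "eef_pos": TCP position; "eef_rot": TCP orientation; "ft_force": force on the tool from outside, world axes, zero at the start; "ft_torque": the same for the moment, N m; "gripper_width": opening from 0.0 (shut) to 1.0 (fully open); "gripper_force": force on a finger pad.
Only numpy, scipy, OpenCV 4.12 (cv2) and the standard library are available. Lean on these libraries where they do the work, as an engineer would, in place of code of your own. Each camera call takes 0.05 s, during which the arm holds its last target. There are 200 camera calls.

## Task

Each of the three samples stands at the wrong station. Move them so that the capped vial stands in the middle of the stirrer's white plate, the dropper bottle in the middle of the round cooling block, and the foil-covered jar in the middle of the balance's round pan; the empty cork pad is there for setting one down on the way. Never let a sample tip over, and leave the green rack, the tape roll and the timer where they are.

Things in the scene. Friction and masses are not known exactly. Their poses are not given: they have to be found in the camera images.
- vial: Clear cylindrical sample vial with a ribbed white screw cap, 29 mm across, 68 mm tall (the cap is the top 14 mm). Loose, about 30 g. Origin at the centre of its underside, z up along its axis. Starts upright on the balance.
- bottle: Slim round dropper bottle, 34 mm across and 97 mm tall in all: straight body up to 67 mm, then a narrow cap (22 mm across) and a pointed nozzle. Loose, about 45 g. Origin at the centre of its underside, z up along its axis. Starts upright on the stirrer.
- foil_jar: Small squat jar whose mouth is wrapped in crumpled foil, 50 mm across over the foil, about 45 mm across the solid body, 48 mm tall (only the lower 38 mm are solid to the fingers). Loose, about 110 g. Origin at the centre of its underside, z up along its axis. Starts upright on the cooling block.
- balance: Small bench balance, fixed: white rectangular case 124 x 94 mm with a round steel pan 80 mm across; the pan's flat top is 30 mm above the bench. A dark display and two small buttons lie on the -x end of the case. Origin on the bench exactly under the pan's centre; the case reaches from x = -77 to +47 mm and y = +-47 mm about it. Goal place of the foil-covered jar.
- stirrer: Magnetic stirrer, fixed: grey case 118 x 94 mm with a square white ceramic plate 84 x 84 mm whose flat top is 40 mm above the bench. A black knob (up to 41 mm high) and switch lie on the -x end. Origin on the bench under the plate's centre (within 1 mm); the case reaches from x = -73 to +45 mm and y = +-47 mm about it. Goal place of the vial.
- cooling_block: Round finned aluminium cooling block, fixed, 90 mm across; its flat top is 32 mm above the bench. Origin on the bench under its centre. Goal place of the dropper bottle.
- parking_pad: Flat square brown cork pad, fixed, 95 x 95 mm, top 8 mm above the bench, empty at the start; a free spot for setting a sample down on the way. Origin on the bench under its centre. Solid furniture round the work, roughly: a black tower 0.43 m high at the left (x over 0.38, y over 0.33), a small open black box beside it (x 0.4 to 0.55, y 0.22 to 0.33), an open laptop (x over 0.48, y -0.35 to 0.02; its screen stands up behind x = 0.7).
- green_rack: Flat green tube rack, 100 x 158 x 31 mm, loose; a bystander to leave alone. Origin at the centre of its underside.
- tape_roll: Small dark roll of tape lying flat, about 53 mm across, 19 mm high, loose; a bystander to leave alone. Origin at the centre of its underside.
- lab_timer: Small white timer lying flat, 64 x 66 x 18 mm, loose; a bystander to leave alone. Origin at the centre of its underside.
Mind the look-alikes: they are no part of the job. Of the things that look like the foil_jar, the smaller one is meant.

How it is judged:
At the end, for the whole second after the job is handed in: The vial stands on the stirrer's plate, the dropper bottle on the cooling block and the foil-covered jar on the balance's pan, each with its axis within 15 mm of the middle, upright within 0.1 rad, resting on the surface (height within 4 mm), released and still (horizontal distance between vial and stirrer below 0.015 m and z of vial in the frame of stirrer between 0.036 and 0.044 m and angle between each of vial, bottle, foil_jar's own z axis and vertical below 0.1 rad and linear speed of each of vial, bottle, foil_jar below 0.02 m/s and horizontal distance between bottle and cooling_block below 0.015 m and z of bottle in the frame of cooling_block between 0.028 and 0.036 m and horizontal distance between foil_jar and balance below 0.015 m and z of foil_jar in the frame of balance between 0.026 and 0.034 m); the robot touches nothing.
It fails at once if a sample tips over (angle between any of vial, bottle, foil_jar's own z axis and vertical above 0.8 rad).
It fails at once if the green rack, the tape roll or the timer is moved by more than 30 mm (distance of any of green_rack, tape_roll, lab_timer from where it was at the start of the episode above 0.03 m).
It also fails if it takes over 118 s, if anything falls off the work surface, if the arm or the gripper's body presses on something with over 40 N, if the wrist force passes 120 N, or if a joint passes its speed limit or range.

## Working session

There is one attempt and no reset: what is moved stays moved. The work goes in short steps, Python scripts to look and compute and a tool call to move; the robot and the scene stay as the last step left them, time stands still between calls to the robot, and variables do not carry over. Pictures are saved under pics/ and viewed, at most 14 in all, crops included, and the job is handed in when it is done.

Besides the shell and the picture viewer there is one more tool, called after ">>>" as name([rows], argument=value, ...), one row to a line, values as JSON. step_arm: Moves the arm, as the interface text tells. Its arguments: {"type":"object","properties":{"plan":{"type":"array"},"grip_force":{"type":"number"}},"required":["plan"]}

```bash
mkdir -p pics; ls; cat > h.py <<'E'
import numpy as np, cv2
from bench import env
from scipy.spatial.transform import Rotation as R
def K(p):
    f=200/np.tan(np.radians(p["fovy"])/2); return np.array([[f,0,p["cx"]],[0,f,p["cy"]],[0,0,1]])
def Rm(p):
    a=np.array(p["attitude"]); 
    return a if a.shape==(3,3) else R.from_quat(np.r_[a[1:],a[0]]).as_matrix()
def ray(p,uv,z):
    "world point at height z seen at pixel uv"
    n=cv2.undistortPoints(np.array([[uv]],float),K(p),np.array(p["dist"],float))[0,0]
    d=Rm(p)@np.r_[n,1]; c=np.array(p["position"]); return c+d*(z-c[2])/d[2]
def proj(p,X):
    r=Rm(p).T; c=np.array(p["position"])
    return cv2.projectPoints(np.atleast_2d(np.array(X,float)),cv2.Rodrigues(r)[0],-r@c,K(p),np.array(p["dist"],float))[0][:,0]
def snap(n,f=None):
    p=env.snapshot(n)
    if f: cv2.imwrite("pics/"+f+".png",p["img"][:,:,::-1])
    return p
E
cat > a.py <<'E'
from h import *
for c in("top","scene"):
    p=snap(c,c+"0"); print(c,p["position"],p["attitude"],p["fovy"])
    for n in["vial","bottle","foil_jar","balance","stirrer","cooling_block","parking_pad","green_rack","tape_roll","lab_timer"]:
        for d in env.trace(p,n)[:3]:
            ys,xs=np.where(d["region"]); print(n,round(d["score"],2),np.round(d["uv"]),xs.min(),xs.max(),ys.min(),ys.max(),ray(p,d["uv"],0.03)[:2].round(3))
print(env.get_state())
E
python3 a.py
```

```text
pics
top [ 0.28796558 -0.19945983  1.32062742] [-0.05486298  0.71091395 -0.69839504  0.06193368] 51.00353817955417
bottle 0.69 [289. 214.] 281 291 213 223 [ 0.458 -0.126]
foil_jar 0.45 [385. 201.] 378 392 193 207 [ 0.504 -0.426]
balance 0.93 [216. 227.] 196 227 203 243 [0.413 0.097]
stirrer 0.86 [288. 227.] 272 305 206 246 [ 0.418 -0.124]
stirrer 0.2 [208. 215.] 201 214 210 220 [0.451 0.124]
cooling_block 0.95 [376. 198.] 370 399 186 214 [ 0.513 -0.396]
parking_pad 0.72 [220. 165.] 200 232 147 178 [0.612 0.095]
parking_pad 0.17 [215. 227.] 197 228 203 243 [0.415 0.102]
green_rack 0.82 [336. 234.] 311 362 217 252 [ 0.4   -0.272]
tape_roll 0.52 [246. 236.] 239 255 232 248 [0.387 0.005]
lab_timer 0.98 [419. 183.] 405 428 173 195 [ 0.566 -0.533]
scene [-0.06224124  0.60195215  0.59173971] [ 0.14829208 -0.26703074  0.81722087 -0.48872701] 48.924871200658636
vial 0.89 [250. 263.] 242 257 247 282 [0.483 0.08 ]
bottle 0.57 [318. 208.] 315 330 189 228 [ 0.505 -0.19 ]
balance 0.84 [265. 291.] 224 297 267 315 [0.399 0.128]
stirrer 0.98 [327. 235.] 300 348 216 255 [ 0.418 -0.104]
cooling_block 0
[... 308 characters left out ...]
sitions': array([-1.31176849e+00,  2.58586561e-01,  1.53502467e+00,  3.67873151e-06,
        1.34795889e+00, -2.02783687e-01]), 'joint_vel': array([ 1.11360134e-04,  1.24825962e-04, -6.39781014e-04,  8.47337158e-04,
        1.15938134e-03, -5.68415566e-05]), 'tau': array([ 1.47091290e-03, -4.45921397e+01, -2.90899587e+01, -3.82221115e-04,
        9.72048874e-04,  9.85240007e-06]), 'eef_pos': array([ 0.2450958 , -0.49237735,  0.23130706]), 'eef_rot': array([1.12083518e-05, 9.73459595e-01, 2.28858945e-01, 2.10988557e-06]), 'ft_force': array([0.22688864, 0.78774033, 0.94449127]), 'ft_torque': array([0.06083759, 0.00903813, 0.03449236]), 'gripper_force': 0.0, 'gripper_width': 1.0028101098403246}
```

```bash
python3 -c "
import cv2
a=cv2.imread('pics/top0.png'); cv2.imwrite('pics/top0c.png',cv2.resize(a[110:300,180:445],None,fx=3,fy=3,interpolation=cv2.INTER_CUBIC))
a=cv2.imread('pics/scene0.png'); cv2.imwrite('pics/scene0c.png',cv2.resize(a[130:330,160:420],None,fx=3,fy=3,interpolation=cv2.INTER_CUBIC))"
```

```text
(no output)
```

View pics/top0c.png

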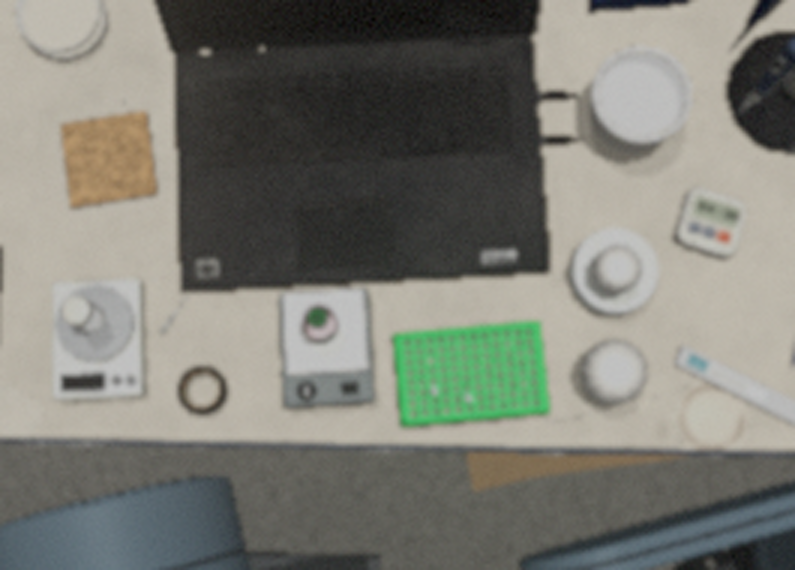

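View pics/scene0c.png

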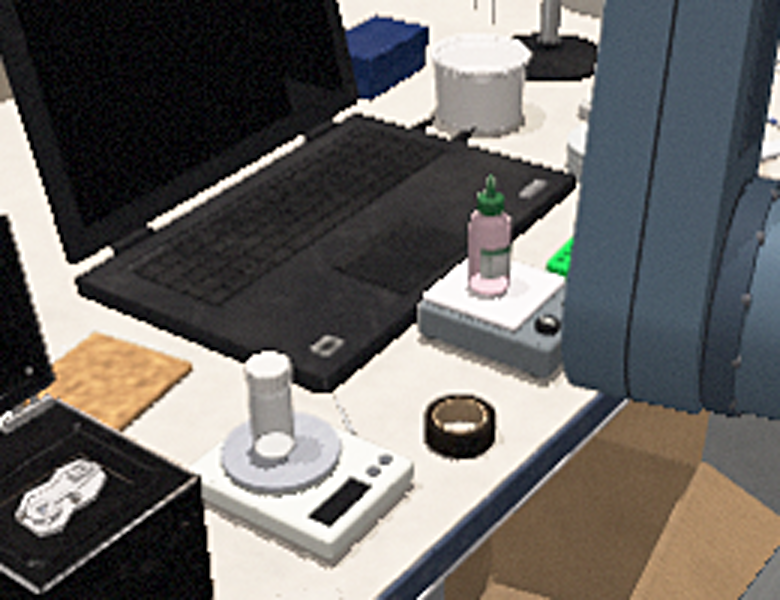

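The top crop shows the vial on the balance pan at crop (80,312), the bottle on the stirrer at (320,322), a jar on the round cooling block at (614,268) and a loose tape roll and rack. Look-alike jars, in full-picture pixels:
- (385,200): small jar on the cooling block. This is the one meant, as it's the smaller and stands where the task says.
- (384,235): larger jar on the bench.
- (393,143): a pot with a handle.

I'll turn the tool to yaw 0 and move near the cooling block, then confirm with the wrist camera.

>>> step_arm([
  {"az": 8.82},
  {"az": 8.82},
  {"az": 8.82},
  {"x": 0.05, "y": -0.018},
  {"x": 0.05, "y": -0.018},
  {"x": 0.05, "y": -0.018},
  {"x": 0.05, "y": -0.018},
  {"x": 0.04},
  {},
  {},
])

```text
invalid input
```

```bash
cat > b.py <<'E'
from h import *
import sys
p=snap("wrist",sys.argv[1]); s=env.get_state(); print(s["time_s"],s["eef_pos"].round(4),s["eef_rot"].round(3),p["position"],p["attitude"])
for a in sys.argv[2:]:
    n,z=a.split(":"); 
    for d in env.trace(p,n)[:3]:
        ys,xs=np.where(d["region"]); (c,r)=cv2.minEnclosingCircle(np.c_[xs,ys].astype(np.float32))
        print(n,round(d["score"],2),np.round(d["uv"]),xs.min(),xs.max(),ys.min(),ys.max(),"uv",ray(p,d["uv"],float(z))[:2].round(4),"circ",np.round(c),round(r,1),ray(p,c,float(z))[:2].round(4))
E
python3 b.py w1 cooling_block:0.032 foil_jar:0.07 lab_timer:0.018
```

```text
1.15 [ 0.2451 -0.4924  0.2313] [-0.     0.973  0.229  0.   ] [ 0.30517037 -0.46207443  0.37349115] [ 0.1143469   0.84234222 -0.52185712 -0.07105993]
foil_jar 0.7 [325.   9.] 297 352 0 19 uv [ 0.3689 -0.4357] circ [324.   1.] 27.5 [ 0.3733 -0.4328]
```

View pics/w1.png

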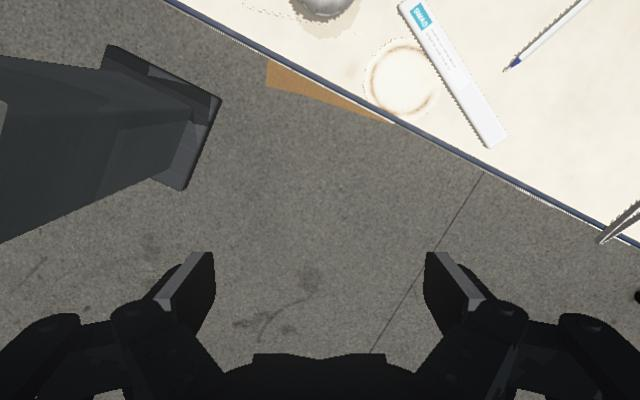

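The wrist view shows the fingers at the bottom and the bench jar at the top edge (325,5). The camera looks ahead along tool x. The move was refused, so I'll write complete rows.

>>> step_arm([
  {"x": 0, "y": 0, "z": 0, "ax": 0, "ay": 0, "az": 8.82, "claw": 0.085},
  {"x": 0, "y": 0, "z": 0, "ax": 0, "ay": 0, "az": 8.82, "claw": 0.085},
  {"x": 0, "y": 0, "z": 0, "ax": 0, "ay": 0, "az": 8.82, "claw": 0.085},
  {"x": 0.05, "y": -0.025, "z": 0, "ax": 0, "ay": 0, "az": 0, "claw": 0.085},
  {"x": 0.05, "y": -0.025, "z": 0, "ax": 0, "ay": 0, "az": 0, "claw": 0.085},
  {"x": 0.05, "y": -0.025, "z": 0, "ax": 0, "ay": 0, "az": 0, "claw": 0.085},
  {"x": 0, "y": 0, "z": 0, "ax": 0, "ay": 0, "az": 0, "claw": 0.085},
  {"x": 0, "y": 0, "z": 0, "ax": 0, "ay": 0, "az": 0, "claw": 0.085},
])

```text
time_s: 2.3
eef_pos: [0.3949, -0.4174, 0.2312]
eef_rot: [0.0, 1.0, 0.0, -0.0]
ft_force: [-0.9, -0.8, -0.0]
gripper_width: 0.993
gripper_force: 0.0
```

```bash
python3 b.py w1 cooling_block:0.032 foil_jar:0.07 lab_timer:0.018
```

```text
2.35 [ 0.3944 -0.4178  0.2312] [ 0.  1. -0. -0.] [ 0.46216467 -0.41708435  0.37330343] [ 0.09543682  0.70086848 -0.70038447 -0.09558651]
cooling_block 0.82 [355.  40.] 278 377 0 96 uv [ 0.5139 -0.4489] circ [328.  44.] 53.1 [ 0.5109 -0.4251]
foil_jar 0.88 [323. 164.] 288 357 129 200 uv [ 0.4078 -0.4208] circ [323. 165.] 36.3 [ 0.4074 -0.4209]
lab_timer 0.74 [443.  10.] 400 475 0 27 uv [ 0.5408 -0.5305] circ [438.   2.] 37.6 [ 0.5474 -0.5245]
```

View pics/w1.png

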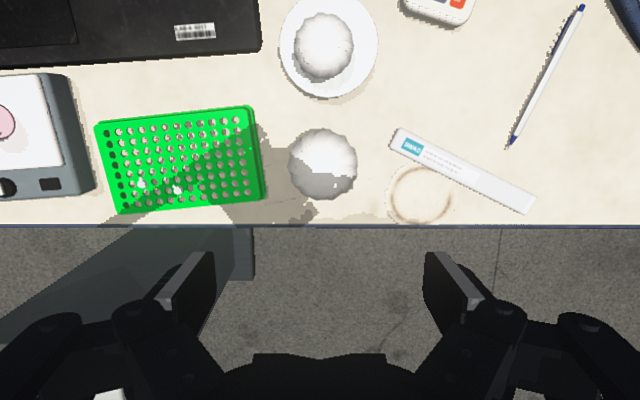

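The jar on the round cooling block is at (323,46), about 60 px across even though it stands higher. The look-alike on the bench at (323,164) is about 70 px across. The smaller jar, on the block, is the one meant. I'll move 60 mm closer for a centred view and one enlarged crop.

>>> step_arm([
  {"x": 0.05, "y": 0.004, "z": 0, "ax": 0, "ay": 0, "az": 0, "claw": 0.085},
  {"x": 0.01, "y": 0, "z": 0, "ax": 0, "ay": 0, "az": 0, "claw": 0.085},
  {"x": 0, "y": 0, "z": 0, "ax": 0, "ay": 0, "az": 0, "claw": 0.085},
])

```text
time_s: 2.88
eef_pos: [0.4547, -0.4217, 0.2309]
eef_rot: [-0.0, 1.0, -0.0, -0.0]
ft_force: [-1.9, 0.1, -0.0]
gripper_width: 1.001
gripper_force: 0.0
```

```bash
python3 b.py w2 cooling_block:0.032 foil_jar:0.07 foil_jar:0.04 lab_timer:0.018; python3 -c "
import cv2
a=cv2.imread('pics/w2.png'); cv2.imwrite('pics/w2c.png',cv2.resize(a[20:300,200:460],None,fx=2,fy=2))"
```

```text
2.925 [ 0.4542 -0.4216  0.2311] [-0.  1. -0. -0.] [ 0.52194454 -0.42154464  0.37303576] [-0.09521232 -0.70052912  0.7007158   0.09586935]
cooling_block 0.91 [334.  94.] 276 371 64 160 uv [ 0.5272 -0.4356] circ [323. 112.] 48.8 [ 0.5112 -0.425 ]
foil_jar 0.92 [318. 222.] 284 352 185 257 uv [ 0.4139 -0.4204] circ [319. 222.] 36.7 [ 0.4144 -0.4211]
foil_jar 0.7 [315. 122.] 290 346 92 150 uv [ 0.5044 -0.4179] circ [318. 121.] 29.9 [ 0.5048 -0.42  ]
foil_jar 0.47 [180. 216.] 100 264 164 266 uv [ 0.4193 -0.2944] circ [182. 216.] 87.5 [ 0.4193 -0.2961]
foil_jar 0.92 [318. 222.] 284 352 185 257 uv [ 0.4032 -0.4203] circ [319. 222.] 36.7 [ 0.4037 -0.421 ]
foil_jar 0.7 [315. 122.] 290 346 92 150 uv [ 0.5026 -0.4176] circ [318. 121.] 29.9 [ 0.5031 -0.4199]
foil_jar 0.47 [180. 216.] 100 264 164 266 uv [ 0.4092 -0.2818] circ [182. 216.] 87.5 [ 0.4092 -0.2837]
lab_timer 0.71 [432.  47.] 392 477 8 92 uv [ 0.5691 -0.5271] circ [434.  52.] 47.3 [ 0.5655 -0.5295]
```

View pics/w2c.png

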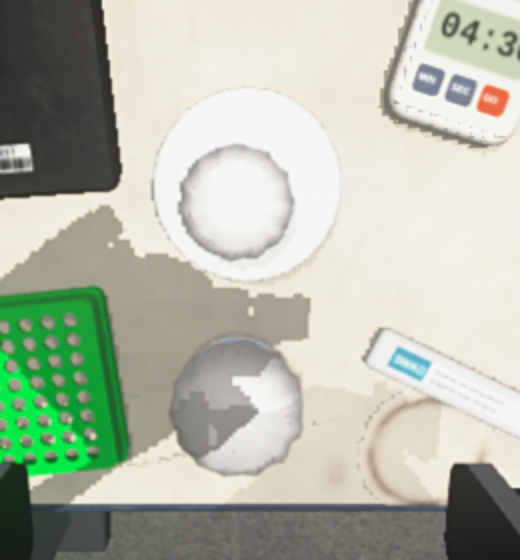

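The crop shows the smaller jar off-centre on the block (crop (236,200)), with the bigger look-alike below it (236,405). Grasping the smaller one.

>>> step_arm([
  {"x": 0.05, "y": -0.002, "z": 0, "ax": 0, "ay": 0, "az": 0, "claw": 0.085},
  {"x": 0, "y": 0, "z": 0.055, "ax": 0, "ay": 0, "az": 0, "claw": 0.085},
  {"x": 0, "y": 0, "z": 0.055, "ax": 0, "ay": 0, "az": 0, "claw": 0.085},
  {"x": 0, "y": 0, "z": 0.05, "ax": 0, "ay": 0, "az": 0, "claw": 0.085},
  {"x": 0, "y": 0, "z": 0.033, "ax": 0, "ay": 0, "az": 0, "claw": 0.085},
  {"x": 0, "y": 0, "z": 0, "ax": 0, "ay": 0, "az": 0, "claw": 0.065},
  {"x": 0, "y": 0, "z": 0, "ax": 0, "ay": 0, "az": 0, "claw": 0.05},
  {"x": 0, "y": 0, "z": 0, "ax": 0, "ay": 0, "az": 0, "claw": 0.035},
  {"x": 0, "y": 0, "z": 0, "ax": 0, "ay": 0, "az": 0, "claw": 0.035},
  {"x": 0, "y": 0, "z": 0, "ax": 0, "ay": 0, "az": 0, "claw": 0.035},
], grip_force=30)

```text
time_s: 4.38
eef_pos: [0.5061, -0.4208, 0.0409]
eef_rot: [0.002, 1.0, -0.0, 0.001]
ft_force: [-0.5, -0.4, 7.3]
gripper_width: 0.505
gripper_force: 31.3
```

>>> step_arm([
  {"x": 0, "y": 0, "z": -0.02, "ax": 0, "ay": 0, "az": 0, "claw": 0.03},
  {"x": 0, "y": 0, "z": -0.05, "ax": 0, "ay": 0, "az": 0, "claw": 0.03},
  {"x": 0, "y": 0, "z": -0.06, "ax": 0, "ay": 0, "az": 0, "claw": 0.03},
  {"x": 0, "y": -0.03, "z": -0.05, "ax": 0, "ay": 0, "az": 0, "claw": 0.03},
  {"x": 0, "y": -0.06, "z": 0, "ax": 0, "ay": 0, "az": 0, "claw": 0.03},
  {"x": 0, "y": -0.06, "z": 0, "ax": 0, "ay": 0, "az": 0, "claw": 0.03},
  {"x": 0, "y": -0.06, "z": 0, "ax": 0, "ay": 0, "az": 0, "claw": 0.03},
  {"x": 0, "y": -0.06, "z": 0, "ax": 0, "ay": 0, "az": 0, "claw": 0.03},
  {"x": 0, "y": -0.06, "z": 0, "ax": 0, "ay": 0, "az": 0, "claw": 0.03},
  {"x": 0, "y": -0.06, "z": 0, "ax": 0, "ay": 0, "az": 0, "claw": 0.03},
  {"x": 0, "y": -0.06, "z": 0, "ax": 0, "ay": 0, "az": 0, "claw": 0.03},
  {"x": 0, "y": -0.05, "z": 0, "ax": 0, "ay": 0, "az": 0, "claw": 0.03},
], grip_force=40)

```text
time_s: 5.88
eef_pos: [0.5046, 0.0829, 0.2191]
eef_rot: [-0.0, 1.0, 0.0, 0.001]
ft_force: [0.8, -0.4, -1.2]
gripper_width: 0.508
gripper_force: 41.1
```

```bash
python3 b.py w3 parking_pad:0.008 foil_jar:0.2 balance:0.03 vial:0.09; python3 -c "
from h import *
print(env.get_state()['gripper_width'])
p=snap('top');
for n,z in(('parking_pad',.008),('tape_roll',.01)):
  for d in env.trace(p,n)[:1]: print(n,d['score'],ray(p,d['uv'],z))"
```

```text
5.925 [0.5039 0.0884 0.2191] [-0.002  1.     0.002  0.001] [0.57161329 0.08315495 0.36134537] [ 0.0946003   0.70091103 -0.70053707 -0.0949859 ]
parking_pad 0.65 [285.  47.] 225 343 0 101 uv [0.6196 0.1156] circ [284.  41.] 71.8 [0.6251 0.116 ]
foil_jar 0.72 [321. 284.] 258 380 209 354 uv [0.4807 0.0822] circ [320. 282.] 73.2 [0.4819 0.0825]
balance 0.7 [274. 201.] 240 334 180 246 uv [0.4764 0.1275] circ [288. 212.] 52.8 [0.4643 0.1144]
vial 0.58 [275. 223.] 269 287 217 240 uv [0.4743 0.1199] circ [278. 228.] 14.3 [0.4698 0.1176]
vial 0.19 [613. 270.] 567 639 219 314 uv [ 0.4334 -0.1647] circ [608. 265.] 55.4 [ 0.4378 -0.1595]
vial 0.16 [284.  44.] 227 343 0 101 uv [0.611  0.1084] circ [284.  42.] 71.2 [0.612  0.1081]
0.5044198374349964
parking_pad 0.68 [0.62925031 0.099884   0.008     ]
tape_roll 0.66 [0.37947866 0.01629234 0.01      ]
```

View pics/w3.png

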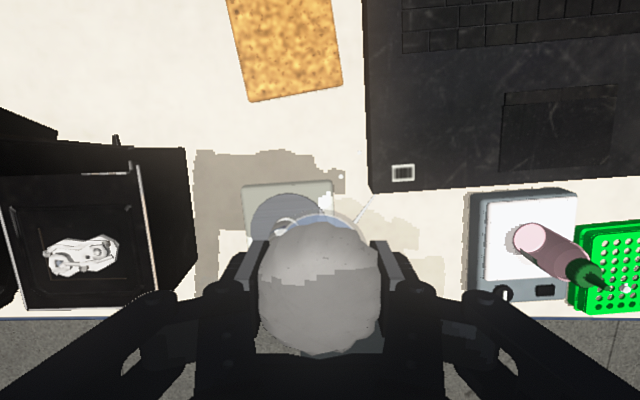

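The jar is held at (320,283). The pad is clear ahead at about (290,45), with its near edge around row 92. Parking the jar.

>>> step_arm([
  {"x": 0.04, "y": -0.01, "z": 0, "ax": 0, "ay": 0, "az": 0, "claw": 0.03},
  {"x": 0.04, "y": -0.01, "z": 0, "ax": 0, "ay": 0, "az": 0, "claw": 0.03},
  {"x": 0.035, "y": -0.005, "z": 0.02, "ax": 0, "ay": 0, "az": 0, "claw": 0.03},
  {"x": 0, "y": 0, "z": 0.06, "ax": 0, "ay": 0, "az": 0, "claw": 0.03},
  {"x": 0, "y": 0, "z": 0.06, "ax": 0, "ay": 0, "az": 0, "claw": 0.03},
  {"x": 0, "y": 0, "z": 0.04, "ax": 0, "ay": 0, "az": 0, "claw": 0.03},
  {"x": 0, "y": 0, "z": 0.012, "ax": 0, "ay": 0, "az": 0, "claw": 0.03},
  {"x": 0, "y": 0, "z": 0, "ax": 0, "ay": 0, "az": 0, "claw": 0.03},
  {"x": 0, "y": 0, "z": 0, "ax": 0, "ay": 0, "az": 0, "claw": 0.03},
])

```text
time_s: 7.4
eef_pos: [0.622, 0.1053, 0.0286]
eef_rot: [-0.0, 1.0, -0.0, 0.002]
ft_force: [0.6, -0.1, -0.6]
gripper_width: 0.501
gripper_force: 41.2
```

>>> step_arm([
  {"x": 0, "y": 0, "z": 0.005, "ax": 0, "ay": 0, "az": 0, "claw": 0.03},
  {"x": 0, "y": 0, "z": 0.004, "ax": 0, "ay": 0, "az": 0, "claw": 0.03},
  {"x": 0, "y": 0, "z": 0, "ax": 0, "ay": 0, "az": 0, "claw": 0.03},
])

```text
time_s: 7.78
eef_pos: [0.6198, 0.1057, 0.0172]
eef_rot: [0.0, 1.0, 0.0, -0.0]
ft_force: [-0.1, 0.2, -1.0]
gripper_width: 0.5
gripper_force: 41.2
```

>>> step_arm([
  {"x": 0, "y": 0, "z": 0.002, "ax": 0, "ay": 0, "az": 0, "claw": 0.03},
  {"x": 0, "y": 0, "z": 0, "ax": 0, "ay": 0, "az": 0, "claw": 0.03},
])

```text
time_s: 8.02
eef_pos: [0.62, 0.1057, 0.017]
eef_rot: [0.0, 1.0, 0.0, 0.0]
ft_force: [-4.6, 0.7, 10.0]
gripper_width: 0.504
gripper_force: 42.1
```

Contact at TCP z 0.017. Release, lift, and back off to view the balance and vial.

>>> step_arm([
  {"x": 0, "y": 0, "z": 0, "ax": 0, "ay": 0, "az": 0, "claw": 0.055},
  {"x": 0, "y": 0, "z": 0, "ax": 0, "ay": 0, "az": 0, "claw": 0.075},
  {"x": 0, "y": 0, "z": 0, "ax": 0, "ay": 0, "az": 0, "claw": 0.085},
  {"x": 0, "y": 0, "z": -0.03, "ax": 0, "ay": 0, "az": 0, "claw": 0.085},
  {"x": 0, "y": 0, "z": -0.06, "ax": 0, "ay": 0, "az": 0, "claw": 0.085},
  {"x": 0, "y": 0, "z": -0.06, "ax": 0, "ay": 0, "az": 0, "claw": 0.085},
  {"x": -0.05, "y": 0, "z": -0.06, "ax": 0, "ay": 0, "az": 0, "claw": 0.085},
  {"x": -0.06, "y": 0, "z": -0.01, "ax": 0, "ay": 0, "az": 0, "claw": 0.085},
  {"x": -0.06, "y": 0, "z": 0, "ax": 0, "ay": 0, "az": 0, "claw": 0.085},
  {"x": -0.06, "y": 0, "z": 0, "ax": 0, "ay": 0, "az": 0, "claw": 0.085},
  {"x": -0.04, "y": 0, "z": 0, "ax": 0, "ay": 0, "az": 0, "claw": 0.085},
  {"x": 0, "y": 0, "z": 0, "ax": 0, "ay": 0, "az": 0, "claw": 0.085},
])

```text
time_s: 9.52
eef_pos: [0.3575, 0.1059, 0.2234]
eef_rot: [-0.0, 1.0, 0.0, -0.0]
ft_force: [1.1, 1.1, 0.3]
gripper_width: 0.995
gripper_force: 0.0
```

```bash
python3 b.py w4 parking_pad:0.008 foil_jar:0.05 balance:0.03 vial:0.098 tape_roll:0.01
```

```text
9.575 [0.3596 0.1057 0.2238] [0.    1.    0.    0.001] [0.42466854 0.10609733 0.36558802] [ 0.09512034  0.70074567 -0.70057143 -0.09543218]
balance 0.61 [316.  96.] 256 363 22 163 uv [0.4281 0.1086] circ [312.  91.] 82.1 [0.4328 0.113 ]
vial 0.94 [303.  66.] 285 325 46 89 uv [0.4481 0.1175] circ [306.  68.] 22.2 [0.4471 0.1156]
vial 0.7 [631. 147.] 614 639 96 181 uv [ 0.3895 -0.1287] circ [632. 138.] 43.2 [ 0.3961 -0.1277]
tape_roll 0.76 [434. 154.] 396 449 122 174 uv [ 0.3718 -0.0111] circ [422. 148.] 26.9 [0.3783 0.0016]
```

View pics/w4.png

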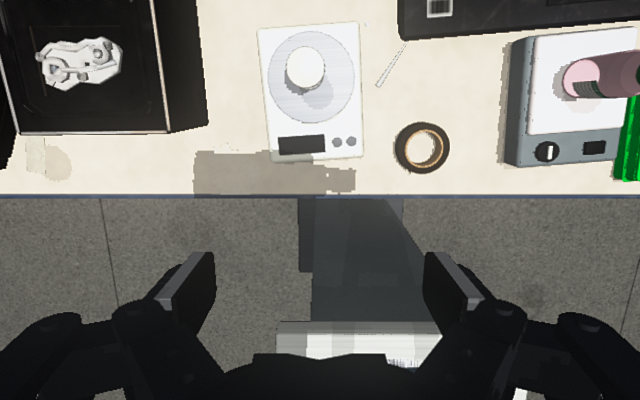

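The vial cap is at (305,66) on the pan (centre about (312,76)). The balance, tape roll (422,148) and stirrer (580,95) are all visible. I'll store the pan and vial, then move to view the bottle.

```bash
python3 - <<'E'
from h import *
img=cv2.imread("pics/w4.png"); 
import pickle
p=snap("wrist"); pickle.dump(p,open("w4.pkl","wb"))
g=cv2.cvtColor(p["img"],cv2.COLOR_RGB2GRAY)
c=cv2.HoughCircles(cv2.GaussianBlur(g[20:160,250:370],(3,3),1),cv2.HOUGH_GRADIENT,1,10,param1=60,param2=15,minRadius=38,maxRadius=52)
for k in c[0][:3]: print(k+[250,20,0], ray(p,(k[0]+250,k[1]+20),.03).round(4))
c=cv2.HoughCircles(cv2.GaussianBlur(g[20:160,250:370],(3,3),1),cv2.HOUGH_GRADIENT,1,10,param1=60,param2=12,minRadius=15,maxRadius=25)
for k in c[0][:3]: print(k+[250,20,0], ray(p,(k[0]+250,k[1]+20),.098).round(4))
E
```

```text
[310.5         82.5         43.59999847] [0.4439 0.1136 0.03  ]
[311.5         71.5         50.29999924] [0.4533 0.1126 0.03  ]
[315.5  92.5  47. ] [0.4352 0.1091 0.03  ]
[304.5         72.5         19.60000038] [0.4476 0.1163 0.098 ]
```

>>> step_arm([
  {"x": 0, "y": 0.055, "z": 0, "ax": 0, "ay": 0, "az": 0, "claw": 0.085},
  {"x": 0, "y": 0.06, "z": 0, "ax": 0, "ay": 0, "az": 0, "claw": 0.085},
  {"x": 0, "y": 0.06, "z": 0, "ax": 0, "ay": 0, "az": 0, "claw": 0.085},
  {"x": 0, "y": 0.06, "z": 0, "ax": 0, "ay": 0, "az": 0, "claw": 0.085},
  {"x": 0, "y": 0, "z": 0, "ax": 0, "ay": 0, "az": 0, "claw": 0.085},
  {"x": 0, "y": 0, "z": 0, "ax": 0, "ay": 0, "az": 0, "claw": 0.085},
])

```text
time_s: 10.62
eef_pos: [0.36, -0.1295, 0.2229]
eef_rot: [-0.001, 1.0, -0.001, -0.001]
ft_force: [0.9, -0.0, 0.2]
gripper_width: 0.995
gripper_force: 0.0
```

```bash
python3 b.py w5 bottle:0.107 stirrer:0.04
```

```text
10.675 [ 0.36   -0.1287  0.2229] [-0.001  1.     0.    -0.   ] [ 0.42733245 -0.12955948  0.36497792] [-0.09490817 -0.6999592   0.70125875  0.09636247]
bottle 0.87 [307.  79.] 286 331 55 101 uv [ 0.4416 -0.121 ] circ [309.  78.] 24.0 [ 0.442  -0.1222]
bottle 0.59 [ 73. 100.] 0 131 23 164 uv [0.4266 0.0445] circ [66. 92.] 90.5 [0.432  0.0487]
stirrer 0.69 [320. 107.] 258 369 31 170 uv [ 0.4215 -0.1299] circ [316.  99.] 81.2 [ 0.4278 -0.1259]
```

View pics/w5.png

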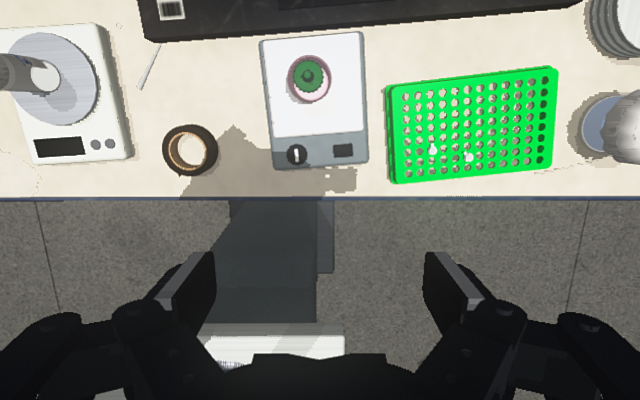

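The bottle is at (309,77) on the plate, whose centre is about (315,85). The plate is turned by roughly 5 degrees. Next, world numbers for the plate, pan and bottle.

```bash
cat > c.py <<'E'
from h import *
import pickle
def poly(p,lo,box,z):
    x0,x1,y0,y1=box; g=cv2.cvtColor(p["img"],cv2.COLOR_RGB2GRAY); m=np.zeros_like(g); m[y0:y1,x0:x1]=(g[y0:y1,x0:x1]>lo)*255
    m=cv2.morphologyEx(m,cv2.MORPH_OPEN,np.ones((3,3)))
    c=max(cv2.findContours(m,0,2)[0],key=cv2.contourArea); r=cv2.minAreaRect(cv2.convexHull(c)); 
    W=np.array([ray(p,q,z) for q in cv2.boxPoints(r)]); print(r,W[:,:2].round(3).tolist(),"ctr",W.mean(0).round(4),np.linalg.norm(np.diff(W[:3],axis=0),axis=1).round(3))
q=pickle.load(open("w4.pkl","rb"))
p=snap("wrist"); pickle.dump(p,open("w5.pkl","wb"))
for lo in(225,240): poly(p,lo,(255,374,28,142),.04)
print("nozzle",ray(p,(308.5,75.5),.137),"shoulder",ray(p,(309,77.5),.107))
for u in[(311,76),(267,76),(355,76),(311,30),(311,122)]: print("pan",u,ray(q,u,.03)[:2].round(4))
for u in[(257,30),(357,22),(364,153),(272,163)]: print("case",u,ray(q,u,.026)[:2].round(4))
a=np.vstack([cv2.resize(cv2.cvtColor(q["img"],4)[15:170,250:375],None,fx=4,fy=4)[:600]]); b=cv2.resize(cv2.cvtColor(p["img"],4)[25:175,250:375],None,fx=3.1,fy=4)[:600]
a=cv2.resize(a,(387,600)); cv2.imwrite("pics/two.png",np.hstack([a,b]))
E
python3 c.py
```

```text
((316.3243103027344, 85.05406188964844), (96.97020721435547, 94.8968276977539), 85.42607879638672) [[0.476, -0.081], [0.482, -0.162], [0.401, -0.172], [0.394, -0.085]] ctr [ 0.4387 -0.1251  0.04  ] [0.081 0.082]
((315.800537109375, 84.7320327758789), (96.32980346679688, 93.63934326171875), 85.68397521972656) [[0.477, -0.082], [0.482, -0.161], [0.402, -0.171], [0.395, -0.085]] ctr [ 0.439  -0.1246  0.04  ] [0.08  0.081]
nozzle [ 0.44200822 -0.12106687  0.137     ] shoulder [ 0.44261139 -0.12052055  0.107     ]
pan (311, 76) [0.4495 0.1131]
pan (267, 76) [0.4494 0.1531]
pan (355, 76) [0.4494 0.0731]
pan (311, 30) [0.4875 0.1128]
pan (311, 122) [0.4086 0.1134]
case (257, 30) [0.4881 0.1608]
case (357, 22) [0.4945 0.0723]
case (364, 153) [0.3788 0.062 ]
case (272, 163) [0.369  0.1521]
```

View pics/two.png

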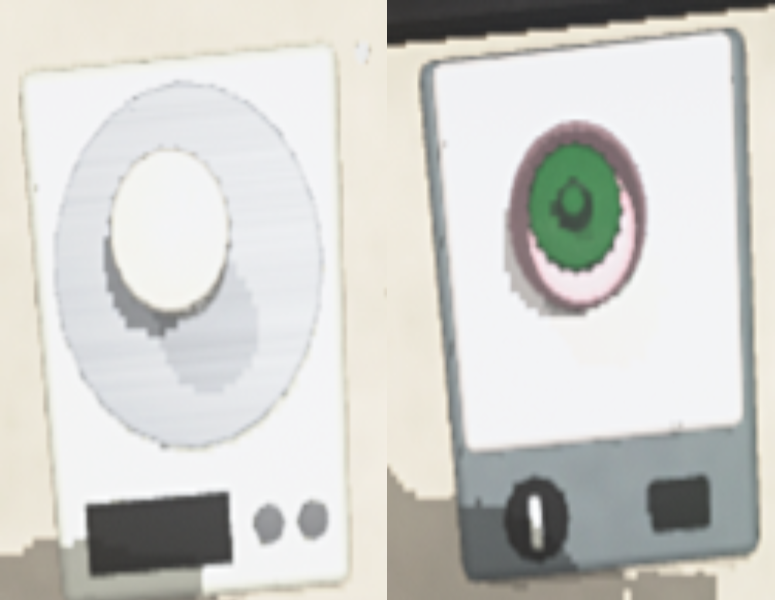

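>>> step_arm([
  {"x": 0.045, "y": -0.008, "z": 0, "ax": 0, "ay": 0, "az": 0, "claw": 0.085},
  {"x": 0.037, "y": 0, "z": 0, "ax": 0, "ay": 0, "az": 0, "claw": 0.085},
  {"x": 0, "y": 0, "z": 0.03, "ax": 0, "ay": 0, "az": 0, "claw": 0.085},
  {"x": 0, "y": 0, "z": 0.05, "ax": 0, "ay": 0, "az": 0, "claw": 0.085},
  {"x": 0, "y": 0, "z": 0.04, "ax": 0, "ay": 0, "az": 0, "claw": 0.085},
  {"x": 0, "y": 0, "z": 0.03, "ax": 0, "ay": 0, "az": 0, "claw": 0.085},
  {"x": 0, "y": 0, "z": 0, "ax": 0, "ay": 0, "az": 0, "claw": 0.06},
  {"x": 0, "y": 0, "z": 0, "ax": 0, "ay": 0, "az": 0, "claw": 0.045},
  {"x": 0, "y": 0, "z": 0, "ax": 0, "ay": 0, "az": 0, "claw": 0.037},
  {"x": 0, "y": 0, "z": 0, "ax": 0, "ay": 0, "az": 0, "claw": 0.03},
  {"x": 0, "y": 0, "z": 0, "ax": 0, "ay": 0, "az": 0, "claw": 0.025},
  {"x": 0, "y": 0, "z": 0, "ax": 0, "ay": 0, "az": 0, "claw": 0.025},
], grip_force=25)

```text
time_s: 12.32
eef_pos: [0.4432, -0.1218, 0.0748]
eef_rot: [0.001, 1.0, -0.0, 0.001]
ft_force: [-0.1, 1.1, 7.3]
gripper_width: 0.389
gripper_force: 24.7
```

>>> step_arm([
  {"x": 0, "y": 0, "z": -0.02, "ax": 0, "ay": 0, "az": 0, "claw": 0.025},
  {"x": 0, "y": 0, "z": -0.05, "ax": 0, "ay": 0, "az": 0, "claw": 0.025},
  {"x": 0, "y": 0, "z": -0.06, "ax": 0, "ay": 0, "az": 0, "claw": 0.025},
  {"x": 0.01, "y": 0.03, "z": 0, "ax": 0, "ay": 0, "az": 0, "claw": 0.025},
  {"x": 0.01, "y": 0.05, "z": 0, "ax": 0, "ay": 0, "az": 0, "claw": 0.025},
  {"x": 0.01, "y": 0.05, "z": 0, "ax": 0, "ay": 0, "az": 0, "claw": 0.025},
  {"x": 0.01, "y": 0.05, "z": 0, "ax": 0, "ay": 0, "az": 0, "claw": 0.025},
  {"x": 0.01, "y": 0.05, "z": 0, "ax": 0, "ay": 0, "az": 0, "claw": 0.025},
  {"x": 0.01, "y": 0.05, "z": 0, "ax": 0, "ay": 0, "az": 0, "claw": 0.025},
  {"x": 0.008, "y": 0.0235, "z": 0, "ax": 0, "ay": 0, "az": 0, "claw": 0.025},
  {"x": 0, "y": 0, "z": 0, "ax": 0, "ay": 0, "az": 0, "claw": 0.025},
  {"x": 0, "y": 0, "z": 0, "ax": 0, "ay": 0, "az": 0, "claw": 0.025},
], grip_force=30)

```text
time_s: 13.82
eef_pos: [0.5097, -0.4239, 0.2032]
eef_rot: [-0.001, 1.0, 0.0, -0.0]
ft_force: [-0.1, 0.1, -1.4]
gripper_width: 0.384
gripper_force: 30.1
```

>>> step_arm([
  {"x": 0, "y": 0, "z": 0.03, "ax": 0, "ay": 0, "az": 0, "claw": 0.025},
  {"x": 0, "y": 0, "z": 0.05, "ax": 0, "ay": 0, "az": 0, "claw": 0.025},
  {"x": 0, "y": 0, "z": 0.035, "ax": 0, "ay": 0, "az": 0, "claw": 0.025},
  {"x": 0, "y": 0, "z": 0.012, "ax": 0, "ay": 0, "az": 0, "claw": 0.025},
  {"x": 0, "y": 0, "z": 0, "ax": 0, "ay": 0, "az": 0, "claw": 0.025},
  {"x": 0, "y": 0, "z": 0, "ax": 0, "ay": 0, "az": 0, "claw": 0.025},
])

```text
time_s: 14.58
eef_pos: [0.5111, -0.4256, 0.0785]
eef_rot: [0.001, 1.0, 0.0, 0.001]
ft_force: [-0.6, 0.1, 0.3]
gripper_width: 0.389
gripper_force: 30.1
```

```bash
python3 b.py w6 cooling_block:0.032 bottle:.1 && python3 -c "
import cv2
a=cv2.imread('pics/w6.png'); cv2.imwrite('pics/w6c.png',cv2.resize(a[100:390,130:510],None,fx=2,fy=2))"
```

```text
14.625 [ 0.511  -0.4257  0.0786] [0.001 1.    0.    0.001] [ 0.57790146 -0.42501328  0.22087836] [-0.09523332 -0.70065802  0.70088101  0.09367372]
cooling_block 0.7 [319. 195.] 240 396 141 251 uv [ 0.5274 -0.4252] circ [318. 218.] 78.6 [ 0.5134 -0.4251]
```

View pics/w6c.png

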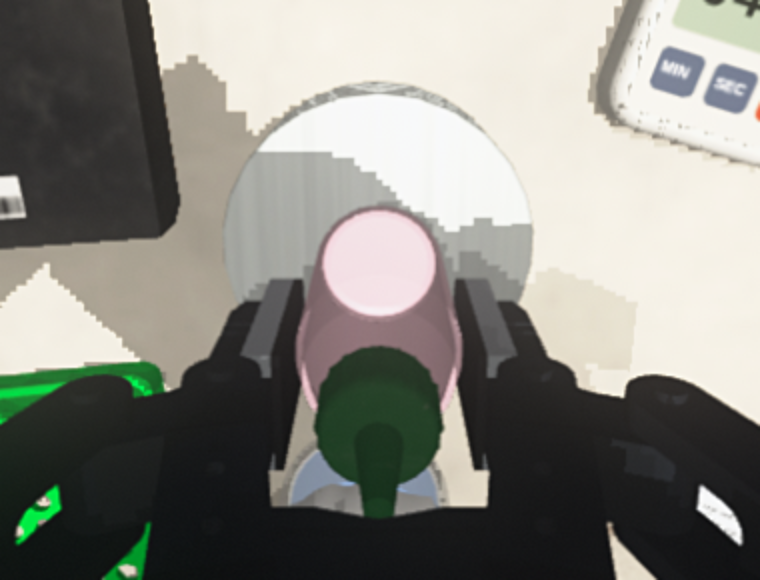

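The held bottle's underside is at crop (379,262), above the block's top (crop centre around (378,246)). Checking the offset.

```bash
python3 - <<'E'
from h import *
p=snap("wrist")
print("base",ray(p,(319.5,231),.0435)[:2]); 
t=np.linspace(0,6.28,200)
for cx in(.507,.511,.515):
    q=proj(p,np.c_[cx+.045*np.cos(t),-.425+.045*np.sin(t),0*t+.032]); print(cx,q.min(0),q.max(0))
print("crop edges: left",130+223/2,"right",130+533/2,"top",100+95/2)
E
```

```text
base [ 0.50998303 -0.4256347 ]
0.507 [239.74719548 150.36829743] [396.84778816 298.34489726]
0.511 [239.32492613 142.91643982] [397.2573997  292.45667579]
0.515 [238.89694636 135.37665134] [397.67255738 286.51239777]
crop edges: left 241.5 right 396.5 top 147.5
```

Bottle base at (0.510, -0.4256), block centre at about (0.509, -0.425). It's centred, so lower it.

>>> step_arm([
  {"x": 0, "y": 0, "z": 0.007, "ax": 0, "ay": 0, "az": 0, "claw": 0.025},
  {"x": 0, "y": 0, "z": 0.004, "ax": 0, "ay": 0, "az": 0, "claw": 0.025},
  {"x": 0, "y": 0, "z": 0, "ax": 0, "ay": 0, "az": 0, "claw": 0.025},
])

```text
time_s: 15.15
eef_pos: [0.5101, -0.425, 0.0669]
eef_rot: [0.0, 1.0, 0.0, 0.0]
ft_force: [-1.5, 3.0, 10.6]
gripper_width: 0.384
gripper_force: 31.0
```

>>> step_arm([
  {"x": 0, "y": 0, "z": 0, "ax": 0, "ay": 0, "az": 0, "claw": 0.04},
  {"x": 0, "y": 0, "z": 0, "ax": 0, "ay": 0, "az": 0, "claw": 0.055},
  {"x": 0, "y": 0, "z": 0, "ax": 0, "ay": 0, "az": 0, "claw": 0.085},
  {"x": 0, "y": 0, "z": -0.03, "ax": 0, "ay": 0, "az": 0, "claw": 0.085},
  {"x": 0, "y": 0, "z": -0.06, "ax": 0, "ay": 0, "az": 0, "claw": 0.085},
  {"x": 0, "y": 0, "z": -0.06, "ax": 0, "ay": 0, "az": 0, "claw": 0.085},
  {"x": -0.05, "y": 0, "z": 0, "ax": 0, "ay": 0, "az": 0, "claw": 0.085},
  {"x": -0.05, "y": 0, "z": 0, "ax": 0, "ay": 0, "az": 0, "claw": 0.085},
  {"x": 0, "y": 0, "z": 0, "ax": 0, "ay": 0, "az": 0, "claw": 0.085},
  {"x": 0, "y": 0, "z": 0, "ax": 0, "ay": 0, "az": 0, "claw": 0.085},
])

```text
time_s: 16.4
eef_pos: [0.4104, -0.4252, 0.2155]
eef_rot: [0.0, 1.0, -0.0, 0.0]
ft_force: [1.2, -0.2, 0.6]
gripper_width: 0.997
gripper_force: 0.0
```

```bash
python3 b.py w7 cooling_block:0.032 bottle:.099
```

```text
16.45 [ 0.4108 -0.4251  0.2153] [ 0.  1. -0.  0.] [ 0.47742484 -0.42498166  0.35770361] [-0.09489745 -0.70031026  0.7010831   0.09509207]
cooling_block 0.8 [317.  81.] 267 370 4 115 uv [ 0.4943 -0.4231] circ [319.  60.] 55.7 [ 0.5117 -0.4249]
bottle 0.75 [317.  56.] 295 342 31 82 uv [ 0.5072 -0.4239] circ [318.  56.] 26.1 [ 0.5068 -0.4246]
```

View pics/w7.png

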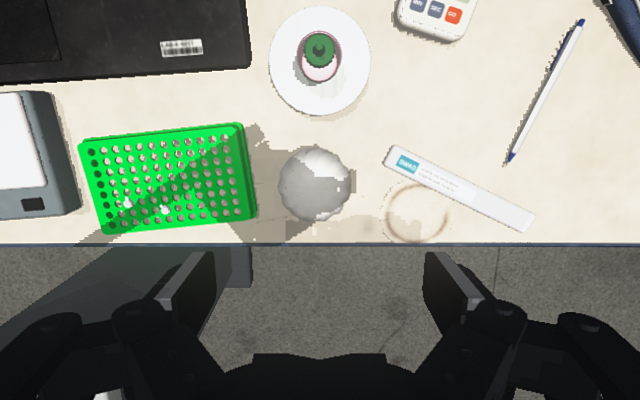

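The bottle stands upright mid-block at (318,56). Now the vial.

>>> step_arm([
  {"x": 0.004, "y": -0.06, "z": 0, "ax": 0, "ay": 0, "az": 0, "claw": 0.085},
  {"x": 0.004, "y": -0.06, "z": 0, "ax": 0, "ay": 0, "az": 0, "claw": 0.085},
  {"x": 0.004, "y": -0.06, "z": 0, "ax": 0, "ay": 0, "az": 0, "claw": 0.085},
  {"x": 0.004, "y": -0.06, "z": 0, "ax": 0, "ay": 0, "az": 0, "claw": 0.085},
  {"x": 0.004, "y": -0.06, "z": 0, "ax": 0, "ay": 0, "az": 0, "claw": 0.085},
  {"x": 0.004, "y": -0.06, "z": 0, "ax": 0, "ay": 0, "az": 0, "claw": 0.085},
  {"x": 0.004, "y": -0.06, "z": 0, "ax": 0, "ay": 0, "az": 0, "claw": 0.085},
  {"x": 0.004, "y": -0.06, "z": 0, "ax": 0, "ay": 0, "az": 0, "claw": 0.085},
  {"x": 0.005, "y": -0.06, "z": 0, "ax": 0, "ay": 0, "az": 0, "claw": 0.085},
  {"x": 0, "y": 0, "z": 0, "ax": 0, "ay": 0, "az": 0, "claw": 0.085},
  {"x": 0, "y": 0, "z": 0, "ax": 0, "ay": 0, "az": 0, "claw": 0.085},
  {"x": 0, "y": 0, "z": 0, "ax": 0, "ay": 0, "az": 0, "claw": 0.085},
])

```text
time_s: 18.05
eef_pos: [0.4473, 0.114, 0.2152]
eef_rot: [0.0, 1.0, -0.001, -0.0]
ft_force: [-0.8, 0.0, -0.6]
gripper_width: 0.991
gripper_force: 0.0
```

>>> step_arm([
  {"x": 0, "y": -0.002, "z": 0.05, "ax": 0, "ay": 0, "az": 0, "claw": 0.085},
  {"x": 0, "y": 0, "z": 0.05, "ax": 0, "ay": 0, "az": 0, "claw": 0.085},
  {"x": 0, "y": 0, "z": 0.04, "ax": 0, "ay": 0, "az": 0, "claw": 0.085},
  {"x": 0, "y": 0, "z": 0.026, "ax": 0, "ay": 0, "az": 0, "claw": 0.085},
  {"x": 0, "y": 0, "z": 0, "ax": 0, "ay": 0, "az": 0, "claw": 0.06},
  {"x": 0, "y": 0, "z": 0, "ax": 0, "ay": 0, "az": 0, "claw": 0.045},
  {"x": 0, "y": 0, "z": 0, "ax": 0, "ay": 0, "az": 0, "claw": 0.035},
  {"x": 0, "y": 0, "z": 0, "ax": 0, "ay": 0, "az": 0, "claw": 0.028},
  {"x": 0, "y": 0, "z": 0, "ax": 0, "ay": 0, "az": 0, "claw": 0.02},
  {"x": 0, "y": 0, "z": 0, "ax": 0, "ay": 0, "az": 0, "claw": 0.02},
  {"x": 0, "y": 0, "z": 0, "ax": 0, "ay": 0, "az": 0, "claw": 0.02},
], grip_force=25)

```text
time_s: 19.42
eef_pos: [0.4482, 0.1168, 0.0506]
eef_rot: [0.0, 1.0, 0.0, 0.001]
ft_force: [0.2, -1.9, 6.5]
gripper_width: 0.331
gripper_force: 24.1
```

>>> step_arm([
  {"x": 0, "y": 0, "z": -0.02, "ax": 0, "ay": 0, "az": 0, "claw": 0.02},
  {"x": 0, "y": 0, "z": -0.05, "ax": 0, "ay": 0, "az": 0, "claw": 0.02},
  {"x": 0, "y": 0.02, "z": -0.04, "ax": 0, "ay": 0, "az": 0, "claw": 0.02},
  {"x": -0.003, "y": 0.05, "z": 0, "ax": 0, "ay": 0, "az": 0, "claw": 0.02},
  {"x": -0.003, "y": 0.05, "z": 0, "ax": 0, "ay": 0, "az": 0, "claw": 0.02},
  {"x": -0.003, "y": 0.05, "z": 0, "ax": 0, "ay": 0, "az": 0, "claw": 0.02},
  {"x": 0, "y": 0.05, "z": 0, "ax": 0, "ay": 0, "az": 0, "claw": 0.02},
  {"x": 0, "y": 0.021, "z": 0, "ax": 0, "ay": 0, "az": 0, "claw": 0.02},
  {"x": 0, "y": 0, "z": 0.04, "ax": 0, "ay": 0, "az": 0, "claw": 0.02},
  {"x": 0, "y": 0, "z": 0.04, "ax": 0, "ay": 0, "az": 0, "claw": 0.02},
  {"x": 0, "y": 0, "z": 0.01, "ax": 0, "ay": 0, "az": 0, "claw": 0.02},
  {"x": 0, "y": 0, "z": 0, "ax": 0, "ay": 0, "az": 0, "claw": 0.02},
], grip_force=30)

```text
time_s: 20.92
eef_pos: [0.4381, -0.1237, 0.0695]
eef_rot: [-0.0, 1.0, 0.0, -0.0]
ft_force: [0.4, 0.2, -0.1]
gripper_width: 0.324
gripper_force: 29.6
```

```bash
python3 b.py w8 stirrer:0.04 vial:.09 && python3 -c "
import cv2
a=cv2.imread('pics/w8.png'); cv2.imwrite('pics/w8c.png',cv2.resize(a[100:390,130:510],None,fx=2,fy=2))"
```

```text
20.975 [ 0.4388 -0.1241  0.0703] [0.    1.    0.    0.001] [ 0.50535798 -0.12355501  0.21166962] [ 0.09517993  0.70065216 -0.70061657 -0.0957275 ]
stirrer 0.85 [323. 192.] 227 407 135 343 uv [ 0.4602 -0.1254] circ [322. 233.] 121.6 [ 0.4382 -0.1252]
vial 0.67 [319. 294.] 273 364 217 357 uv [ 0.4324 -0.1234] circ [319. 287.] 70.4 [ 0.4352 -0.1235]
```

View pics/w8c.png

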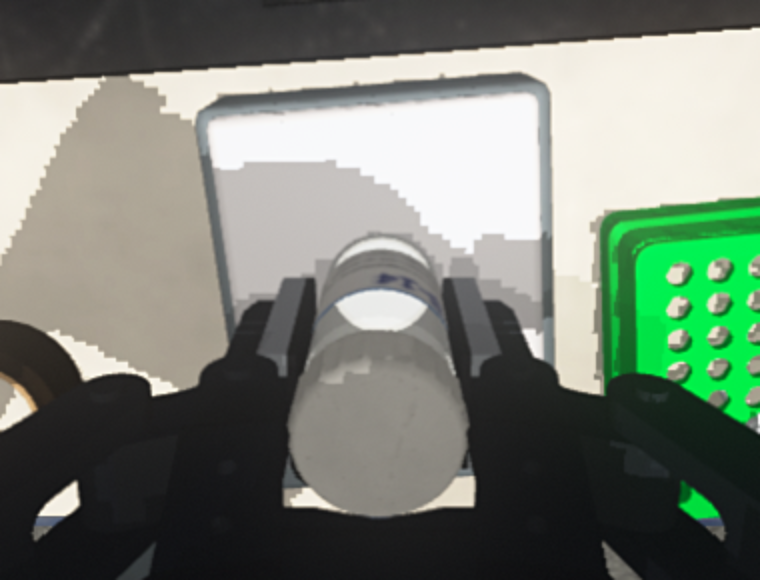

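The vial is held upright over the plate. The plate's far corners are at crop (208,117) and (537,93). Checking the centre.

```bash
python3 - <<'E'
from h import *
p=snap("wrist")
a=ray(p,(234,158.5),.04)[:2]; b=ray(p,(398.5,146.5),.04)[:2]; d=b-a; n=np.array([d[1],-d[0]])/np.linalg.norm(d)
print(a,b,np.linalg.norm(d),"centre",(a+b)/2+n*.042, "vial base front edge",ray(p,(319,217),.05)[:2], env.get_state()["eef_pos"])
E
```

```text
[ 0.47852864 -0.08169186] [ 0.48448915 -0.16340473] 0.08192997688684686 centre [ 0.43962019 -0.12560385] vial base front edge [ 0.4511274  -0.12408124] [ 0.43915348 -0.12433475  0.07074968]
```

Plate centre (0.4396, -0.1256), vial at about (0.438, -0.124). Lowering.

>>> step_arm([
  {"x": 0.001, "y": 0.001, "z": 0.006, "ax": 0, "ay": 0, "az": 0, "claw": 0.02},
  {"x": 0, "y": 0, "z": 0.004, "ax": 0, "ay": 0, "az": 0, "claw": 0.02},
  {"x": 0, "y": 0, "z": 0, "ax": 0, "ay": 0, "az": 0, "claw": 0.02},
])

```text
time_s: 21.5
eef_pos: [0.4401, -0.1259, 0.0602]
eef_rot: [0.001, 1.0, 0.0, 0.001]
ft_force: [-0.3, -1.4, 6.0]
gripper_width: 0.323
gripper_force: 29.1
```

>>> step_arm([
  {"x": 0, "y": 0, "z": 0, "ax": 0, "ay": 0, "az": 0, "claw": 0.035},
  {"x": 0, "y": 0, "z": 0, "ax": 0, "ay": 0, "az": 0, "claw": 0.055},
  {"x": 0, "y": 0, "z": 0, "ax": 0, "ay": 0, "az": 0, "claw": 0.085},
  {"x": 0, "y": 0, "z": -0.04, "ax": 0, "ay": 0, "az": 0, "claw": 0.085},
  {"x": 0, "y": 0, "z": -0.06, "ax": 0, "ay": 0, "az": 0, "claw": 0.085},
  {"x": 0, "y": 0, "z": -0.06, "ax": 0, "ay": 0, "az": 0, "claw": 0.085},
  {"x": 0.02, "y": -0.058, "z": 0, "ax": 0, "ay": 0, "az": 0, "claw": 0.085},
  {"x": 0.02, "y": -0.058, "z": 0, "ax": 0, "ay": 0, "az": 0, "claw": 0.085},
  {"x": 0.02, "y": -0.058, "z": 0, "ax": 0, "ay": 0, "az": 0, "claw": 0.085},
  {"x": 0.02, "y": -0.058, "z": 0, "ax": 0, "ay": 0, "az": 0, "claw": 0.085},
  {"x": 0, "y": 0, "z": 0, "ax": 0, "ay": 0, "az": 0, "claw": 0.085},
  {"x": 0, "y": 0, "z": 0, "ax": 0, "ay": 0, "az": 0, "claw": 0.085},
])

```text
time_s: 23.0
eef_pos: [0.5186, 0.107, 0.2188]
eef_rot: [0.0, 1.0, 0.001, -0.001]
ft_force: [-0.8, -0.9, -0.8]
gripper_width: 1.001
gripper_force: 0.0
```

```bash
python3 b.py w9 foil_jar:0.05 parking_pad:.008 balance:.03
```

```text
23.05 [0.5186 0.1063 0.219 ] [ 0.     1.    -0.    -0.001] [0.58591689 0.10737854 0.36091231] [ 0.09582444  0.70089879 -0.70029906 -0.09560226]
foil_jar 0.71 [319.  60.] 293 349 30 89 uv [0.6173 0.1075] circ [320.  59.] 30.7 [0.6181 0.1063]
parking_pad 0.82 [296.  44.] 252 367 0 115 uv [0.6359 0.1292] circ [310.  56.] 70.9 [0.6259 0.1163]
balance 0.96 [312. 249.] 264 360 192 306 uv [0.4384 0.1141] circ [313. 248.] 69.1 [0.439  0.1134]
balance 0.71 [621. 275.] 586 639 232 326 uv [ 0.41  -0.205] circ [623. 279.] 48.9 [ 0.4062 -0.2075]
```

```bash
python3 - <<'E'
from h import *
p=snap("wrist"); g=cv2.cvtColor(p["img"],cv2.COLOR_RGB2GRAY)
t=np.linspace(0,6.28,180); best=[]
gx,gy=cv2.Sobel(cv2.GaussianBlur(g,(3,3),.8),5,1,0),cv2.Sobel(cv2.GaussianBlur(g,(3,3),.8),5,0,1); m=np.hypot(gx,gy).clip(0,80)
for x in np.arange(.43,.462,.001):
  for y in np.arange(.1,.126,.001):
    q=np.round(proj(p,np.c_[x+.04*np.cos(t),y+.04*np.sin(t),0*t+.03])).astype(int); best.append((m[q[:,1],q[:,0]].mean(),x,y))
print(sorted(best)[-4:])
E
```

```text
[(np.float32(76.106316), np.float64(0.445), np.float64(0.11300000000000002)), (np.float32(77.39936), np.float64(0.446), np.float64(0.11300000000000002)), (np.float32(78.68635), np.float64(0.445), np.float64(0.11400000000000002)), (np.float32(79.155716), np.float64(0.446), np.float64(0.11400000000000002))]
```

>>> step_arm([
  {"x": 0.05, "y": 0, "z": 0, "ax": 0, "ay": 0, "az": 0, "claw": 0.085},
  {"x": 0.051, "y": 0, "z": 0, "ax": 0, "ay": 0, "az": 0, "claw": 0.085},
  {"x": 0, "y": 0, "z": 0.03, "ax": 0, "ay": 0, "az": 0, "claw": 0.085},
  {"x": 0, "y": 0, "z": 0.06, "ax": 0, "ay": 0, "az": 0, "claw": 0.085},
  {"x": 0, "y": 0, "z": 0.06, "ax": 0, "ay": 0, "az": 0, "claw": 0.085},
  {"x": 0, "y": 0, "z": 0.047, "ax": 0, "ay": 0, "az": 0, "claw": 0.085},
  {"x": 0, "y": 0, "z": 0, "ax": 0, "ay": 0, "az": 0, "claw": 0.065},
  {"x": 0, "y": 0, "z": 0, "ax": 0, "ay": 0, "az": 0, "claw": 0.05},
  {"x": 0, "y": 0, "z": 0, "ax": 0, "ay": 0, "az": 0, "claw": 0.035},
  {"x": 0, "y": 0, "z": 0, "ax": 0, "ay": 0, "az": 0, "claw": 0.03},
  {"x": 0, "y": 0, "z": 0, "ax": 0, "ay": 0, "az": 0, "claw": 0.03},
], grip_force=40)

```text
time_s: 24.62
eef_pos: [0.6223, 0.1069, 0.0254]
eef_rot: [0.0, 1.0, 0.0, 0.003]
ft_force: [-0.4, -1.3, 7.0]
gripper_width: 0.503
gripper_force: 41.4
```

>>> step_arm([
  {"x": 0, "y": 0, "z": -0.02, "ax": 0, "ay": 0, "az": 0, "claw": 0.03},
  {"x": 0, "y": 0, "z": -0.05, "ax": 0, "ay": 0, "az": 0, "claw": 0.03},
  {"x": 0, "y": 0, "z": -0.05, "ax": 0, "ay": 0, "az": 0, "claw": 0.03},
  {"x": -0.04, "y": -0.007, "z": 0, "ax": 0, "ay": 0, "az": 0, "claw": 0.03},
  {"x": -0.05, "y": 0, "z": 0, "ax": 0, "ay": 0, "az": 0, "claw": 0.03},
  {"x": -0.05, "y": 0, "z": 0, "ax": 0, "ay": 0, "az": 0, "claw": 0.03},
  {"x": -0.036, "y": 0, "z": 0, "ax": 0, "ay": 0, "az": 0, "claw": 0.03},
  {"x": 0, "y": 0, "z": 0.04, "ax": 0, "ay": 0, "az": 0, "claw": 0.03},
  {"x": 0, "y": 0, "z": 0.03, "ax": 0, "ay": 0, "az": 0, "claw": 0.03},
  {"x": 0, "y": 0, "z": 0.015, "ax": 0, "ay": 0, "az": 0, "claw": 0.03},
  {"x": 0, "y": 0, "z": 0, "ax": 0, "ay": 0, "az": 0, "claw": 0.03},
  {"x": 0, "y": 0, "z": 0, "ax": 0, "ay": 0, "az": 0, "claw": 0.03},
])

```text
time_s: 26.12
eef_pos: [0.4449, 0.1142, 0.0584]
eef_rot: [-0.0, 1.0, 0.0, 0.001]
ft_force: [0.1, 0.6, -0.4]
gripper_width: 0.503
gripper_force: 41.1
```

>>> step_arm([
  {"x": 0, "y": 0, "z": 0.008, "ax": 0, "ay": 0, "az": 0, "claw": 0.03},
  {"x": 0, "y": 0, "z": 0.003, "ax": 0, "ay": 0, "az": 0, "claw": 0.03},
  {"x": 0, "y": 0, "z": 0, "ax": 0, "ay": 0, "az": 0, "claw": 0.03},
])

```text
time_s: 26.5
eef_pos: [0.4443, 0.1141, 0.0473]
eef_rot: [0.0, 1.0, 0.0, 0.0]
ft_force: [-2.7, -0.9, 9.4]
gripper_width: 0.5
gripper_force: 42.2
```

```bash
python3 -c "
from h import *
s=env.get_state(); print(s['ft_force'],s['eef_pos'])"
```

```text
[-2.6661031  -0.85412779  9.36092854] [0.44426121 0.11413492 0.04732459]
```

>>> step_arm([
  {"x": 0, "y": 0, "z": 0, "ax": 0, "ay": 0, "az": 0, "claw": 0.055},
  {"x": 0, "y": 0, "z": 0, "ax": 0, "ay": 0, "az": 0, "claw": 0.07},
  {"x": 0, "y": 0, "z": 0, "ax": 0, "ay": 0, "az": 0, "claw": 0.085},
  {"x": 0, "y": 0, "z": -0.04, "ax": 0, "ay": 0, "az": 0, "claw": 0.085},
  {"x": 0, "y": 0, "z": -0.06, "ax": 0, "ay": 0, "az": 0, "claw": 0.085},
  {"x": 0, "y": 0, "z": -0.06, "ax": 0, "ay": 0, "az": 0, "claw": 0.085},
  {"x": -0.04, "y": 0.05, "z": -0.04, "ax": 0, "ay": 0, "az": 0, "claw": 0.085},
  {"x": -0.04, "y": 0.05, "z": -0.02, "ax": 0, "ay": 0, "az": 0, "claw": 0.085},
  {"x": 0, "y": 0, "z": 0, "ax": 0, "ay": 0, "az": 0, "claw": 0.085},
  {"x": 0, "y": 0, "z": 0, "ax": 0, "ay": 0, "az": 0, "claw": 0.085},
])

```text
time_s: 27.75
eef_pos: [0.3738, 0.0261, 0.258]
eef_rot: [-0.0, 1.0, -0.001, 0.0]
ft_force: [-0.2, 0.3, -0.9]
gripper_width: 0.997
gripper_force: 0.0
```

```bash
python3 b.py w10 foil_jar:0.06 vial:.108 stirrer:.04 balance:.03
```

```text
27.8 [0.3739 0.0265 0.2577] [-0.  1. -0. -0.] [0.4409025  0.02616021 0.40027092] [-0.09464202 -0.70011466  0.70127496  0.09537181]
foil_jar 0.91 [224. 100.] 197 253 73 127 uv [0.441  0.1152] circ [225. 100.] 29.3 [0.4412 0.1148]
vial 0.7 [493.  99.] 459 523 84 120 uv [ 0.4414 -0.1134] circ [491. 100.] 32.6 [ 0.4407 -0.1116]
stirrer 0.97 [459. 122.] 415 516 53 176 uv [ 0.4193 -0.1141] circ [466. 113.] 77.2 [ 0.4284 -0.12  ]
balance 0.74 [246. 121.] 185 288 47 172 uv [0.4209 0.1023] circ [236. 110.] 75.1 [0.4311 0.1124]
```

View pics/w10.png

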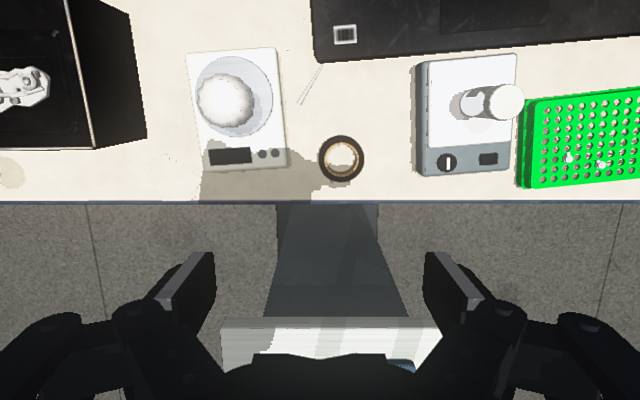

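Everything stands upright: the jar at (224,100) on the pan and the vial on the plate with its cap at (508,102). A last check of the vial, then hand in.

```bash
python3 - <<'E'
from h import *
p=snap("wrist"); v=ray(p,(507,102),.108)[:2]; j=ray(p,(225,100),.07)[:2]
print("vial",v,"off",np.linalg.norm(v-[.439,-.1253]),"jar",j,"off",np.linalg.norm(j-[.4455,.1135]))
if np.linalg.norm(v-[.439,-.1253])<.009 and np.linalg.norm(j-[.4455,.1135])<.009: print(env.job_done())
E
```

```text
vial [ 0.4392261 -0.123024 ] off 0.0022871985610952742 jar [0.44071234 0.11283145] off 0.0048341076954960555
the job is handed in; nothing more can be done
None
```

The job is handed in: the vial stands on the stirrer plate, the bottle on the cooling block and the foil jar on the balance pan, each upright and measured within about 5 mm of centre; nothing tipped, the bystanders weren't touched, and it took about 28 s of the 118 s allowed (the judge's verdict was not shown).

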